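# Ready the label printer after a roll change

### The arm

A 6-joint arm with a two-finger parallel gripper is mounted at the origin on the work surface. World frame = base frame: x ahead of the robot, y to its left, z up, the work surface at z = 0. Lengths are in mm, angles in rad, forces in N, time in s.
With the tool pointing down it reaches from about 325 to 850 mm from the base axis. Payload 15.5 kg.
Tool frame: the origin (TCP) lies at the very end of the fingers, on their centre line; the grasp point (between the pads) lies 19 mm behind it; z points along the fingers, y is the line along which they close (so a half turn about z gives the same grasp; the last joint's range is limited). The gripper opens to 91 mm and grips with 3 to 60 N. Pads are 32 mm wide; open, the fingers measure 118 mm over their backs; the gripper's body (76 mm by 178 mm) begins 60 mm behind the grasp point.
Start: joints at [-1.325, 0.494, 1.345, -0, 1.302, -0.096], TCP at [208.902, -589.055, 178.015] pointing down, gripper open.
Joint ranges: [-2.91, 2.91], [-0.82, 2.16], [0.22, 2.67], [-1.22, 4.37], [0.12, 2.79], [-3.08, 3.08]. Speed limits (rad/s): [1.89, 1.89, 2.57, 3.01, 3.01, 3.01].

### API

Orientations are given as a 3x3 rotation matrix whose columns are the frame's x, y, z axes.
In Python, from bench import env gives the robot as it stands.
- The arm moves only by the shell command python3 -m crank 'ROWS' [FORCE]. ROWS is JSON, a list of rows, each a list of 3 entries, a list of its own where there are three numbers: the shift along the tool's x, y, z in m, then the turn about the tool's z in rad, then the opening, from -1 (shut) to 1 (fully open). A call has 1 to 5 rows; each row shifts and turns the commanded pose from where the row before left it, along the tool's axes as they then stand; what a row does not reach is not made up. A row lasts 1/8 s, in which the tool goes at most 62.5 mm and 10.7 degrees, less where a joint would pass 70% of its speed; a pose out of reach is approached as far as the arm can. A call is refused whole if a number of a shift passes 0.0625 or a number of a turn 0.188, either way. A call with a gripper value outside its range is refused whole. The fingers move at their own pace and stop on an object; FORCE is the grip in N (left out, the last holds). Time passes only in rows, so rows that do not move let the fingers close. It gives the time, the measured TCP pose, the force, the opening and the grip force at its end, in the units of the state.
- env.state(): the state, without advancing time (a new reading comes with each control period).
- env.read_camera(name): name is "scene" or "top" or "wrist"; returns a dict with "pixels" (420x560x3 uint8, red, green, blue), "K" (3x3 intrinsics, pixels), "origin" and "orientation" of the camera in the world; the wrist camera has in their place "tool_from_camera" (4x4, takes a point from camera to tool coordinates, whose origin is the TCP and whose axes are the flange's). Camera axes: x right, y down, z forward; pixel columns grow to the right and rows downward; lengths in mm; the calibration is good to about 2 mm. A picture is of the moment at which its call begins: read the wrist's pose just before it. There is no depth.
- env.finish_job(): hands the job in; it is judged then, once.
The state is a dict: "t": time; "joints": joint angles; "joint_vel": joint speeds; "tau": joint torques, N m; "ee_pos": TCP position; "tool_rot": TCP orientation; "contact_force": force on the tool from outside, world axes, zero at the start; "torque": the same for the moment, N m; "opening": finger opening in mm; "finger_force": force on a finger pad.
Only numpy, scipy, OpenCV 4.12 (cv2) and the standard library are available. Lean on these libraries where they do the work, as an engineer would, in place of code of your own. Each camera call takes 0.05 s, during which the arm holds its last target. There are 200 camera calls.

### The job

A new roll has been put in the label printer on the packing bench; it is still switched off and its roll cover stands half open. Push the cover gently down, without slamming it, until it is fully shut, then press the round power key all the way down and let it come back up, then press the wide feed key all the way down and let it come back up. Do not press the square cutter key, and leave everything else on the bench where it stands.

Things in the scene. Friction and masses are not known exactly. Their poses are not given: they have to be found in the camera images.
- printer: Label printer, 190 mm wide (y), 270 deep (x), 160 high when shut; white, with grey cover and key panel. Heavy, cannot be shifted. Origin: centre of its underside, on the bench; x points from its front (keys, towards the robot within 0.4 rad) to its back, z up. The level key panel is 105 mm up, from the front edge at x = -135 to x = -60 mm.
- cover (a joint): Opening angle of the roll cover, rad: 0 fully shut, growing as its front edge swings up and back; starts at 0.6 to 1.05. Its hinge axis runs along the printer's y through x = 118, z = 112 mm (printer's frame). The hinge is stiff: the cover stays where it is left; 1 to 4 N down near its front edge moves it until a solid stop at 0. Over 3 rad/s is slamming.
- cover_push (a point): Push point on the outside of the cover's top plate, mid-width: 145 mm from the hinge axis along the cover and 48 mm above that axis; the front edge is 31 mm beyond it. Moves with the cover; when shut it is at x = -27, y = 0, z = 160 mm in the printer's frame. Its x axis runs along the cover from front edge to hinge, z out of the top plate.
- power_key (a joint): Travel of the power key in m: 0 up, 0.004 fully down; springs back. About 1.3 N to start it, 3.9 N fully down.
- power_key_top (a point): Centre of the top of the power key: a small round black key, 22 mm across, leftmost of the three as the robot sees them (x = -100, y = +60, z = 112 mm in the printer's frame), standing 7 mm proud of the panel; a ring-and-stroke sign on it. It moves straight down.
- feed_key (a joint): Travel of the feed key in m: 0 up, 0.004 fully down; springs back. About 1.3 N to start it, 3.9 N fully down.
- feed_key_top (a point): Centre of the top of the feed key: the wide black key in the middle of the row, 40 mm (y) by 20 mm (x) (x = -100, y = 0, z = 112 mm in the printer's frame), standing 7 mm proud of the panel; an arrow on it. It moves straight down.
- cutter_key (a joint): Travel of the cutter key in m: 0 up, 0.004 fully down; springs back. Not to be pressed.
- cutter_key_top (a point): Centre of the top of the cutter key: a square black key, 20 mm, rightmost of the three (x = -100, y = -60, z = 112 mm in the printer's frame), 7 mm proud of the panel; a scissors sign on it.
- marker: Marker pen, 135 mm long, 16 mm thick, lying along its x axis in front of the printer. Origin under its middle. Bystander.
- empty_core: Empty cardboard roll core, 31 mm across, 103 mm high, standing on end left of the printer's front. Origin at the centre of its underside. Bystander.
- spare_roll: Spare roll of labels, white, 98 mm across, 103 mm high, standing on end beside the printer. Origin at the centre of its underside. Bystander.
- tin_a: Food tin with red label, 73 mm across, 110 mm high, standing beside the printer. Origin at the centre of its underside. Bystander.
- tin_b: Food tin with yellow label, 73 mm across, 110 mm high, standing right of the printer's front. Origin at the centre of its underside. Bystander.
- scanner: Black handheld barcode scanner, about 170 by 80 mm, 58 mm high, lying on its side to the left. Origin near its middle, on the bench. Bystander.
- box_knife: Carton knife, 145 mm long, 24 mm wide, 18 mm high, lying to the right. Origin near its middle, on the bench. Bystander.

How it is judged (in metres and radians):
On the way, in this order (a step that is already met when the one before it is completed fails the run):
1. the roll cover is pushed fully shut (value of joint cover below 0.03 rad), for 0.2 s.
2. the power key is pressed down, the cover shut (value of joint power_key above 0.0028 m and value of joint cover below 0.03 rad), for 0.05 s.
3. the power key has come back up (value of joint power_key below 0.001 m), for 0.05 s.
4. the feed key is pressed down, the cover shut (value of joint feed_key above 0.0028 m and value of joint cover below 0.03 rad), for 0.05 s.
At the end, for the whole second after the job is handed in: Cover, power key and feed key were worked in that order; at the end the cover is shut (within 0.03 rad), all three keys are up (within 1 mm), and no other thing on the bench has moved 20 mm or more (value of joint cover below 0.03 rad and value of joint each of power_key, feed_key, cutter_key below 0.001 m and distance of each of marker, empty_core, spare_roll, tin_a, tin_b, scanner, box_knife from where it was at the start of the episode below 0.02 m); the robot touches nothing.
It fails at once if the cutter key is pressed (beyond 1.5 mm) (value of joint cutter_key above 0.0015 m).
It fails at once if the power or feed key is pressed while the cover is open, or both together ((value of joint any of power_key, feed_key above 0.002 m and value of joint cover above 0.05 rad) or value of joint each of power_key, feed_key above 0.002 m).
It fails at once if the cover is lifted further open (beyond 1.2 rad) (value of joint cover above 1.2 rad).
It fails at once if the cover is slammed (turns shut faster than 3 rad/s) (velocity of joint cover below -3 rad/s).
It fails at once if another thing on the bench is pushed aside, picked up or carried (20 mm) (distance of any of marker, empty_core, spare_roll, tin_a, tin_b, scanner, box_knife from where it was at the start of the episode above 0.02 m).
It also fails if it takes over 48 s, if anything falls off the work surface, if the arm or the gripper's body presses on something with over 40 N, if the wrist force passes 120 N, or if a joint passes its speed limit or range.

## Working session

There is one attempt and no reset: what is moved stays moved. The work goes in short steps, Python scripts to look and compute and a shell command to move; the robot and the scene stay as the last step left them, time stands still between calls to the robot, and variables do not carry over. Pictures are saved under pics/ and viewed, at most 10 in all, crops included, and the job is handed in when it is done.

```bash
mkdir -p pics
python3 - <<'E'
from bench import env
import cv2
s=env.state();print(s)
for n in("scene","top"):
    c=env.read_camera(n);cv2.imwrite(f"pics/{n}0.png",c["pixels"][:,:,::-1]);print(n,c["K"],c["origin"],c["orientation"])
E
```

```text
{'t': 0.0, 'joints': array([-1.32550803e+00,  4.94176666e-01,  1.34618216e+00,  1.57274247e-05,
        1.30247481e+00, -9.54827888e-02]), 'joint_vel': array([ 0.00091951, -0.00118203,  0.00187855, -0.00017882,  0.00088791,
        0.00083649]), 'tau': array([ 3.46466666e-03, -8.78812194e+01, -3.81844926e+01,  7.08607980e-02,
        5.33953949e-02, -1.74742272e-04]), 'ee_pos': array([ 208.79399936, -588.62092317,  177.42505231]), 'tool_rot': array([[ 9.42498655e-01,  3.34209820e-01, -2.86643872e-04],
       [ 3.34209916e-01, -9.42497891e-01,  1.20751666e-03],
       [ 1.33402683e-04, -1.23388206e-03, -9.99999230e-01]]), 'contact_force': array([-0.51814454, -0.44865833, -0.69395988]), 'torque': array([ 0.04699588, -0.01639473, -0.02689291]), 'finger_force': 0.0, 'opening': 91.4179229727054}
scene [[524.51545208   0.         276.88937644]
 [  0.         524.51545208 206.76156679]
 [  0.           0.           1.        ]] [ 555.85215481  957.46117824 1196.27788302] [[-0.99964888  0.02086806 -0.01632933]
 [ 0.02646858  0.75757357 -0.65221292]
 [-0.00123974 -0.65241613 -0.75785992]]
top [[480.64056175   0.         288.40233424]
 [  0.         480.64056175 208.1544995 ]
 [  0.           0.           1.        ]] [ 249.19195069   38.29668743 1639.51362095] [[-3.70389319e-03 -9.81318032e-01  1.92356962e-01]
 [-9.99828218e-01  1.40711470e-04 -1.85341575e-02]
 [ 1.81608361e-02 -1.92392567e-01 -9.81149980e-01]]
```

View pics/top0.png

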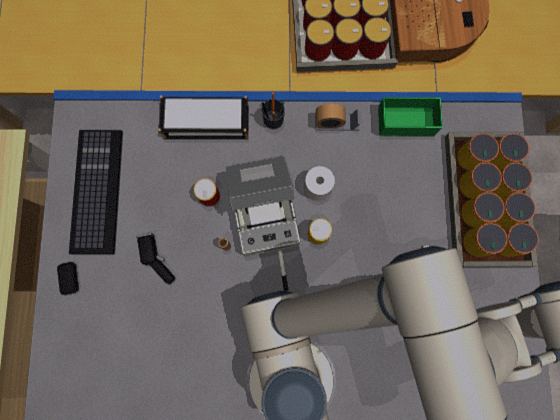

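View pics/scene0.png

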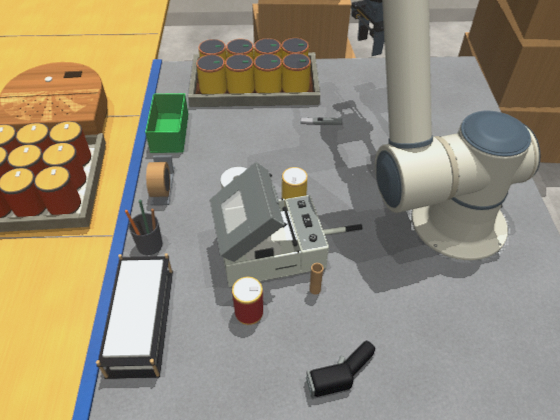

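Printer is at about (265,215) in the top view and (270,235) in the scene view. The keys are at about (251,240), (268,237) and (286,234) in the top view. Next I'll enlarge both.

Run:
```python
import cv2,numpy as np
a=cv2.imread("pics/top0.png")[145:265,190:340];b=cv2.imread("pics/scene0.png")[155:305,200:350]
cv2.imwrite("pics/ca.png",cv2.resize(a,None,fx=5,fy=5,interpolation=cv2.INTER_CUBIC))
cv2.imwrite("pics/cb.png",cv2.resize(b,None,fx=4,fy=4,interpolation=cv2.INTER_CUBIC))
```

```text
(no output)
```

View pics/ca.png

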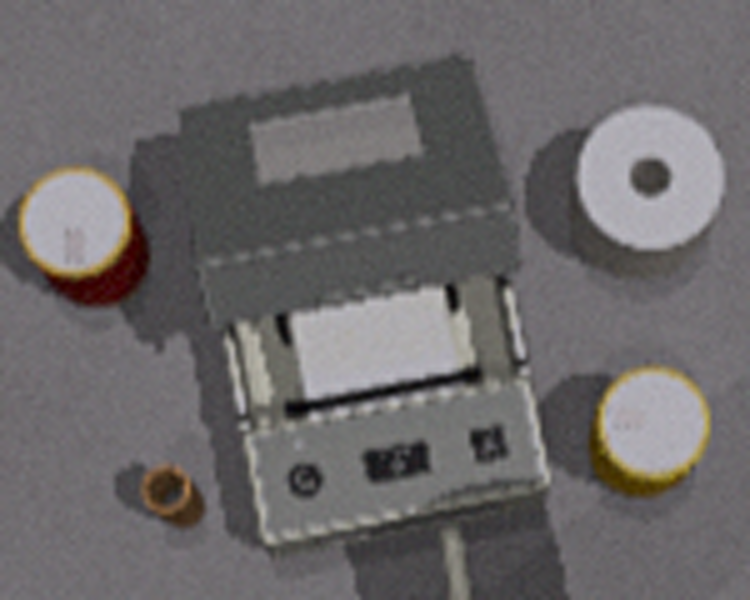

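View pics/cb.png

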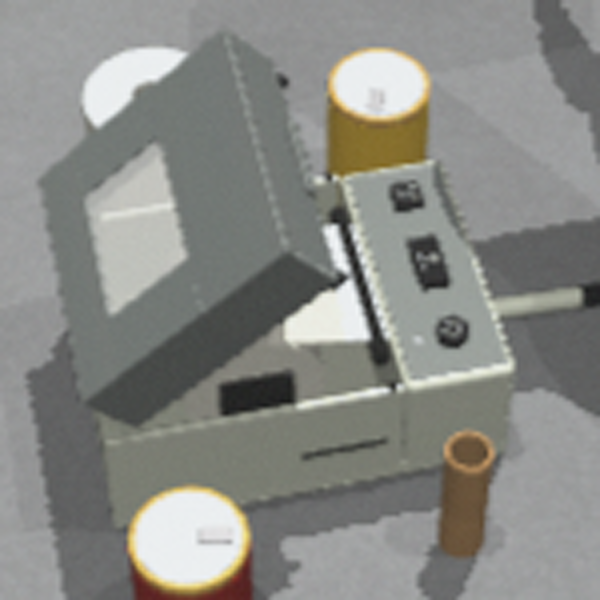

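Crop readings: in the top view the keys are at (305,481), (397,461) and (489,443), and the cover's front-top edge runs (207,262)–(512,207). In the scene view the keys are at (452,331), (428,263) and (407,195), and the same edge runs (290,252)–(226,35).

```bash
cat > fit.py <<'E'
import numpy as np
from scipy.optimize import least_squares
C={'top':(np.array([[480.64056,0,288.4023],[0,480.64056,208.1545],[0,0,1]]),np.array([249.19195,38.29669,1639.51362]),np.array([[-3.70389319e-03,-9.81318032e-01,1.92356962e-01],[-9.99828218e-01,1.40711470e-04,-1.85341575e-02],[1.81608361e-02,-1.92392567e-01,-9.81149980e-01]]))
,'scene':(np.array([[524.51545,0,276.88938],[0,524.51545,206.76157],[0,0,1]]),np.array([555.85215,957.46118,1196.27788]),np.array([[-0.99964888,0.02086806,-0.01632933],[0.02646858,0.75757357,-0.65221292],[-0.00123974,-0.65241613,-0.75785992]]))}
def proj(c,P):
    K,o,R=C[c];q=K@(R.T@(P-o));return q[:2]/q[2]
def px(c,u,v):
    f,ou,ov=(5,190,145) if c=='top' else (4,200,155)
    return np.array([ou+(u+.5)/f-.5,ov+(v+.5)/f-.5])
def cov(a,d,h,y=0):  # point d along, h above hinge
    return np.array([118-d*np.cos(a)+h*np.sin(a)*1,y,112+d*np.sin(a)+h*np.cos(a)])
def W(p,L):
    c,s=np.cos(p[2]),np.sin(p[2]);return np.array([p[0]+c*L[0]-s*L[1],p[1]+s*L[0]+c*L[1],L[2]])
k=[np.array([-100,y,112.]) for y in(60,0,-60)]
obs=[('top',(305,481),0),('top',(397,461),1),('top',(489,443),2),('scene',(452,331),0),('scene',(428,263),1),('scene',(407,195),2),
('top',(207,262),'L'),('top',(512,207),'R'),('scene',(290,252),'L'),('scene',(226,35),'R'),
('top',(270,545),'fl'),('top',(548,488),'fr')]
def L(p,n):
    if n in('L','R'): return cov(p[3],176,48,p[4]*(1 if n=='L' else -1))
    if n=='fl': return np.array([-135,95,105.])
    if n=='fr': return np.array([-135,-95,105.])
    return k[n]
def f(p): return np.concatenate([proj(c,W(p,L(p,n)))-px(c,*uv) for c,uv,n in obs])
if __name__=='__main__':
    r=least_squares(f,[500,50,.1,.8,95],loss='soft_l1');p=r.x;print(p);print(r.fun.reshape(-1,2).round(1).tolist())
    for n in k:print(W(p,n))
    for a in np.arange(p[3],-.01,-p[3]/5):print(round(a,2),W(p,cov(a,145,48)),W(p,cov(a,176,48)))
E
python3 fit.py
```

```text
[5.52815245e+02 9.14211906e+01 1.94424676e-01 6.98391232e-01
 9.16618846e+01]
[[-0.1, -0.2], [-0.1, 0.2], [-0.1, 0.2], [-0.3, -0.2], [-0.1, -0.7], [-0.5, -0.2], [-1.3, 1.2], [-0.9, 0.5], [-0.6, -0.7], [0.0, -0.8], [-1.8, 0.1], [0.9, -0.0]]
[443.107221   130.97052155 112.        ]
[454.69934594  72.10098241 112.        ]
[466.29147088  13.23144326 112.        ]
0.7 [589.91394122  98.72637313 241.99515257] [566.61906304  94.13932961 261.92773098]
0.56 [572.92268313  95.38058872 229.56484923] [547.13185988  90.30206339 245.99780442]
0.42 [557.79490204  92.40174548 214.84458095] [530.01049544  86.93065946 227.45782667]
0.28 [544.82526161  89.84786627 198.12107372] [515.58846504  84.09078708 206.66892522]
0.14 [534.26638855  87.76869634 179.72007325] [504.14668548  81.83776217 184.03603281]
0.0 [526.3239519   86.20473441 160.        ] [495.90802334  80.21546986 160.        ]
```

```bash
python3 -m crank '[[[0,0,-0.06],0.147,-1],[[0,0,-0.06],0,-1],[[0.038,-0.046,0],0,-1],[[0.038,-0.046,0],0,-1],[[0.038,-0.046,0],0,-1]]' 20; python3 -m crank '[[[0.038,-0.046,0],0,-1],[[0.038,-0.046,0],0,-1],[[0.038,-0.046,0],0,-1],[[0.038,-0.046,0],0,-1],[[0.038,-0.046,0],0,-1]]'
```

```text
t: 0.72
ee_pos: [294.7, -429.9, 297.8]
tool_rot: [[0.981, 0.192, 0.0], [0.192, -0.981, 0.0], [0.0, -0.0, -1.0]]
contact_force: [0.7, -0.0, -0.4]
opening: 44.1
finger_force: 0.0
t: 1.35
ee_pos: [436.8, -167.6, 298.0]
tool_rot: [[0.981, 0.192, -0.0], [0.192, -0.981, 0.0], [-0.0, -0.0, -1.0]]
contact_force: [1.7, -0.5, -0.7]
opening: 0.4
finger_force: 0.0
```

```bash
python3 -m crank '[[[0.038,-0.046,0],0,-1],[[0.038,-0.046,0],0,-1],[[0.038,-0.046,0],0,-1],[[0.038,-0.046,0],0,-1],[[0,0,0],0,-1]]'
python3 - <<'E'
from bench import env
import cv2
c=env.read_camera("scene");cv2.imwrite("pics/s1.png",cv2.resize(c["pixels"][120:320,180:380,::-1],None,fx=3,fy=3));print(env.state()['ee_pos'])
E
```

```text
t: 1.98
ee_pos: [551.0, 43.8, 297.2]
tool_rot: [[0.98, 0.197, -0.001], [0.197, -0.98, 0.001], [-0.001, -0.001, -1.0]]
contact_force: [-1.3, -1.2, -0.8]
opening: 0.3
finger_force: 0.0
[550.19518739  41.93267284 297.35381639]
```

View pics/s1.png

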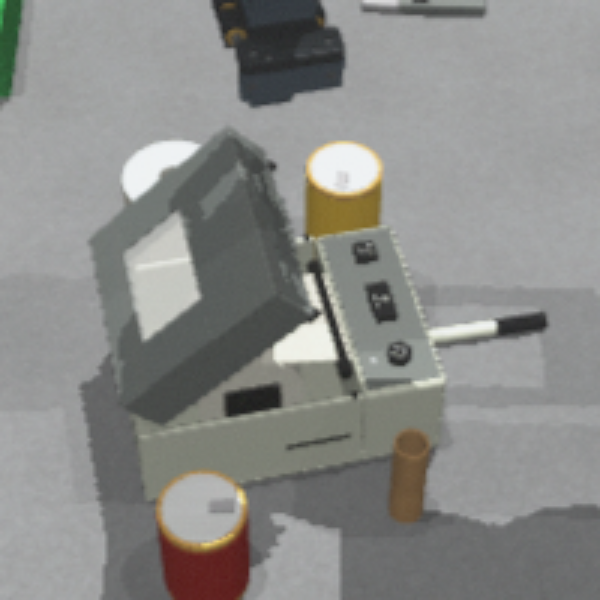

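The gripper is at crop (290,65), to the far side of the cover, which is untouched. I'll check the projected TCP against the image.

Run:
```python
from bench import env
from fit import *
import cv2
s=env.state();p=s['ee_pos'];c=env.read_camera("scene");im=c["pixels"][:,:,::-1].copy()
print(p,s['t'])
for dz in(0,40,79):
    q=proj('scene',p+[0,0,dz]);print(dz,q);cv2.circle(im,tuple(int(round(v)) for v in q),1,(0,0,255),-1)
cv2.imwrite("pics/s2.png",cv2.resize(im[80:230,200:350],None,fx=4,fy=4))
```

```text
[550.19518739  41.93267284 297.35381639] 2.025
0 [269.72473477 162.77030452]
40 [269.5298854  150.73522071]
79 [269.33057346 138.42450143]
```

View pics/s2.png

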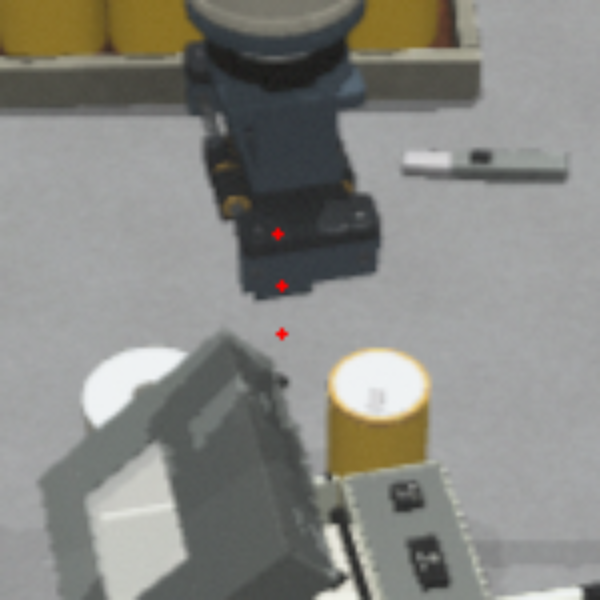

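The TCP dots don't line up cleanly with the visible fingertips, so I'll check with the wrist and top views side by side.

Run:
```python
from bench import env
from fit import *
import cv2
p=env.state()['ee_pos'];c=env.read_camera("top");im=c["pixels"][:,:,::-1].copy();q=proj('top',p);print(q)
a=cv2.resize(im[100:260,200:360],(400,400))
w=env.read_camera("wrist");print(w["K"],w["tool_from_camera"])
T=np.linalg.inv(w["tool_from_camera"]);h=w["K"]@T[:3,3];print("tcp in wrist",h[:2]/h[2])
b=cv2.resize(w["pixels"][:,:,::-1],(400,300));b=cv2.copyMakeBorder(b,0,100,0,0,cv2.BORDER_CONSTANT)
cv2.imwrite("pics/s3.png",np.hstack([a,b]));print(env.state()['ee_pos'])
```

```text
[278.64090414 195.2837806 ]
[[346.92770095   0.         279.97704296]
 [  0.         346.92770095 203.59882866]
 [  0.           0.           1.        ]] [[-3.30135380e-04 -9.57936255e-01 -2.86980876e-01  8.21827744e+01]
 [ 9.99999687e-01 -1.09754999e-04 -7.84013856e-04 -2.53870383e-01]
 [ 7.19537711e-04 -2.86981045e-01  9.57935991e-01 -2.05861468e+02]
 [ 0.00000000e+00  0.00000000e+00  0.00000000e+00  1.00000000e+00]]
tcp in wrist [280.65134047 234.47141411]
[549.5812291   39.59165764 297.92400319]
```

View pics/s3.png

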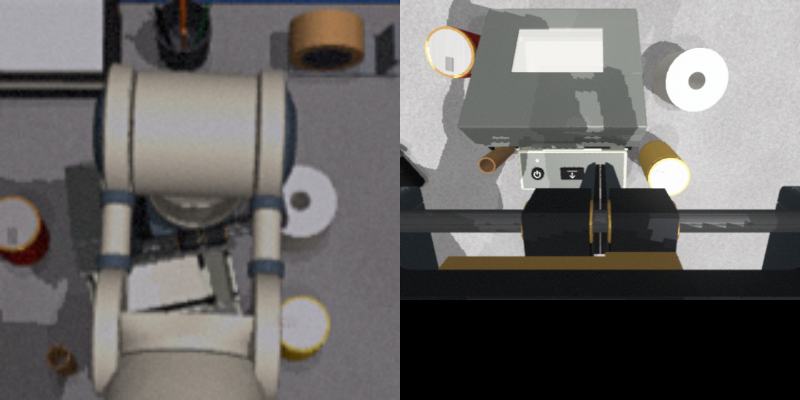

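```bash
python3 - <<'E'
from bench import env
from fit import *
p=np.array([552.815,91.421,.1944]);s=env.state();w_K=np.array([[346.928,0,279.977],[0,346.928,203.599],[0,0,1]])
T=np.array([[-3.3e-4,-.957936,-.286981,82.183],[1,-1.1e-4,-7.8e-4,-.254],[7.2e-4,-.286981,.957936,-205.861],[0,0,0,1]])
for n in k:
    t=s['tool_rot'].T@(W(p,n)-s['ee_pos']);c=np.linalg.inv(T)@np.r_[t,1];h=w_K@c[:3];print(h[:2]/h[2])
E
python3 -m crank '[[[0.022,-0.025,0],0,-1],[[0.022,-0.025,0],0,-1],[[0,0,0.025],0,-1],[[0,0,0],0,-1]]'
```

```text
[190.3378627  244.12326897]
[239.43240436 244.05491313]
[288.54192341 243.98653643]
t: 2.68
ee_pos: [582.4, 96.9, 271.7]
tool_rot: [[0.982, 0.191, -0.003], [0.191, -0.982, -0.0], [-0.003, -0.0, -1.0]]
contact_force: [-0.3, -0.4, 0.6]
opening: 0.6
finger_force: 0.0
```

```bash
python3 -m crank '[[[0,0,0.01],0,-1],[[0,0,0.01],0,-1],[[-0.003,0,0.01],0,-1],[[-0.004,0,0.01],0,-1],[[-0.004,0,0.01],0,-1]]';python3 -m crank '[[[-0.005,0,0.01],0,-1],[[-0.005,0,0.01],0,-1],[[-0.005,0,0.01],0,-1],[[-0.005,0,0.01],0,-1],[[0,0,0],0,-1]]'
```

```text
t: 3.3
ee_pos: [571.3, 95.5, 223.0]
tool_rot: [[0.981, 0.193, -0.002], [0.193, -0.981, -0.001], [-0.002, 0.0, -1.0]]
contact_force: [-34.5, -6.6, 52.3]
opening: 0.3
finger_force: 26.2
t: 3.92
ee_pos: [552.4, 91.9, 182.0]
tool_rot: [[0.981, 0.193, -0.002], [0.193, -0.981, -0.0], [-0.002, -0.0, -1.0]]
contact_force: [0.1, -0.1, -0.6]
opening: 0.4
finger_force: 0.0
```

Run:
```python
from bench import env
import cv2,numpy as np
s=env.state();print(s['t'],s['ee_pos'],s['contact_force'])
a=cv2.resize(env.read_camera("scene")["pixels"][120:270,200:350,::-1],(400,400))
b=cv2.resize(env.read_camera("wrist")["pixels"][:,:,::-1],(400,300));b=cv2.copyMakeBorder(b,0,100,0,0,cv2.BORDER_CONSTANT)
cv2.imwrite("pics/s4.png",np.hstack([a,b]))
```

```text
3.925 [552.44900096  91.9483505  182.03177628] [ 0.12496682 -0.12965763 -0.59229622]
```

View pics/s4.png

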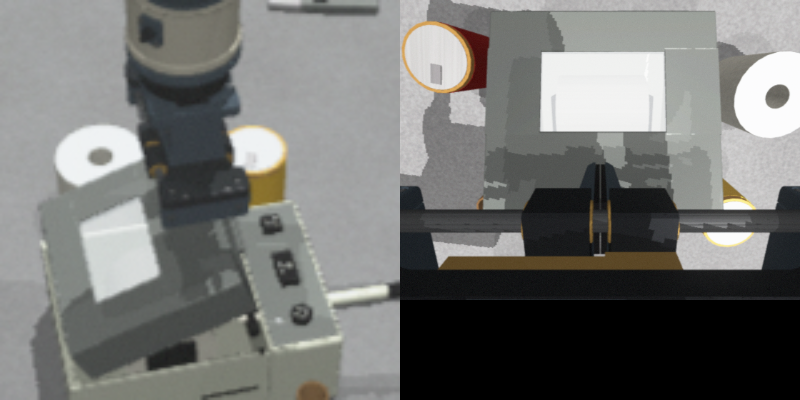

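The cover is now at about 0.2 rad with the tip on its plate. I'll continue more slowly.

```bash
python3 -m crank '[[[-0.004,0,0.004],0,-1],[[-0.004,0,0.004],0,-1],[[-0.004,0,0.004],0,-1]]';python3 -m crank '[[[-0.004,0,0.004],0,-1],[[-0.002,0,0.003],0,-1]]'
```

```text
t: 4.4
ee_pos: [541.2, 89.6, 170.8]
tool_rot: [[0.981, 0.193, 0.0], [0.193, -0.981, 0.0], [0.0, 0.0, -1.0]]
contact_force: [0.7, 1.1, 0.5]
opening: 0.4
finger_force: 0.5
t: 4.65
ee_pos: [535.2, 88.5, 163.7]
tool_rot: [[0.981, 0.193, -0.0], [0.193, -0.981, -0.0], [-0.0, -0.0, -1.0]]
contact_force: [1.6, -0.2, 0.7]
opening: 0.5
finger_force: 0.5
```

```bash
python3 -m crank '[[[0,0,0.002],0,-1],[[0,0,0.001],0,-1]]';python3 -m crank '[[[0,0,0.001],0,-1],[[0,0,0.001],0,-1]]'
```

```text
t: 4.9
ee_pos: [535.4, 88.5, 160.9]
tool_rot: [[0.981, 0.193, -0.0], [0.193, -0.981, -0.0], [-0.0, -0.0, -1.0]]
contact_force: [-0.1, -0.4, 1.8]
opening: 0.4
finger_force: 0.7
t: 5.15
ee_pos: [535.5, 88.5, 159.0]
tool_rot: [[0.981, 0.193, 0.0], [0.193, -0.981, -0.0], [0.0, 0.0, -1.0]]
contact_force: [-1.7, -0.6, 2.0]
opening: 0.8
finger_force: 0.7
```

```bash
python3 -m crank '[[[0,0,0.001],0,-1],[[0,0,0],0,-1]]';python3 -m crank '[[[0,0,0.001],0,-1],[[0,0,0],0,-1]]'
```

```text
t: 5.4
ee_pos: [535.5, 88.5, 157.9]
tool_rot: [[0.981, 0.193, -0.0], [0.193, -0.981, 0.0], [-0.0, -0.0, -1.0]]
contact_force: [-0.1, -0.0, -0.1]
opening: 0.3
finger_force: 0.3
t: 5.65
ee_pos: [535.5, 88.5, 157.0]
tool_rot: [[0.981, 0.193, -0.0], [0.193, -0.981, -0.0], [-0.0, 0.0, -1.0]]
contact_force: [-0.3, -0.4, 0.9]
opening: 0.3
finger_force: 0.4
```

```bash
python3 -m crank '[[[0,0,0.002],0,-1],[[0,0,0],0,-1]]';python3 - <<'E'
from bench import env
import cv2,numpy as np
a=cv2.resize(env.read_camera("scene")["pixels"][140:290,200:350,::-1],(400,400))
b=cv2.resize(env.read_camera("wrist")["pixels"][:,:,::-1],(400,300));b=cv2.copyMakeBorder(b,0,100,0,0,cv2.BORDER_CONSTANT)
cv2.imwrite("pics/s5.png",np.hstack([a,b]))
E
```

```text
t: 5.9
ee_pos: [535.4, 88.5, 154.8]
tool_rot: [[0.981, 0.193, -0.0], [0.193, -0.981, -0.0], [-0.0, -0.0, -1.0]]
contact_force: [-0.7, -0.4, 0.4]
opening: 0.5
finger_force: 0.2
```

View pics/s5.png

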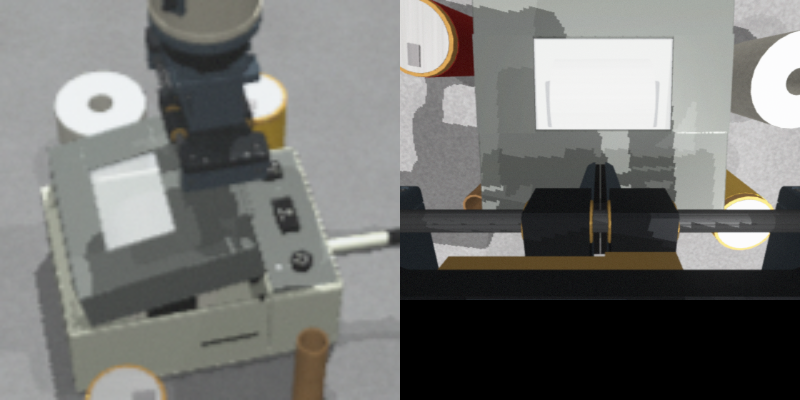

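The cover is still slightly open: a gap shows along its near side at about (180,300). I'll keep pushing in small steps, watching the force.

```bash
for i in 1 ; do python3 -m crank '[[[0,0,0.002],0,-1]]'|grep -E "ee_p|cont"; python3 -m crank '[[[0,0,0.002],0,-1]]'|grep -E "ee_p|cont";python3 -m crank '[[[0,0,0.002],0,-1]]'|grep -E "ee_p|cont"; done
```

```text
ee_pos: [535.6, 88.5, 153.1]
contact_force: [-0.2, 0.1, 0.9]
ee_pos: [535.5, 88.6, 150.9]
contact_force: [-0.1, 0.3, 1.8]
ee_pos: [535.5, 88.5, 148.9]
contact_force: [-0.5, -0.7, 1.9]
```

```bash
python3 -m crank '[[[0,0,0.002],0,-1]]'|grep -E "ee_p|cont"; python3 -m crank '[[[0,0,0.002],0,-1]]'|grep -E "ee_p|cont";python3 -m crank '[[[0,0,0.002],0,-1]]'|grep -E "ee_p|cont"
```

```text
ee_pos: [535.5, 88.5, 146.8]
contact_force: [-0.0, 1.0, 1.4]
ee_pos: [535.5, 88.5, 144.8]
contact_force: [-1.4, -0.8, 1.4]
ee_pos: [535.5, 88.5, 142.9]
contact_force: [-0.8, -0.4, 1.8]
```

```bash
python3 -m crank '[[[0,0,0.002],0,-1]]'|grep -E "ee_p|cont"; python3 -m crank '[[[0,0,0.002],0,-1]]'|grep -E "ee_p|cont"
```

```text
ee_pos: [535.5, 88.5, 140.9]
contact_force: [-0.6, -0.1, 1.7]
ee_pos: [535.5, 88.5, 138.9]
contact_force: [-0.2, 0.6, 1.5]
```

Run:
```python
from bench import env
from fit import *
import cv2
P=np.array([552.815,91.421,.1944]);s=env.state();p=s['ee_pos']
im=env.read_camera("scene")["pixels"][:,:,::-1];x0,y0,f=205,160,4
c=cv2.resize(im[y0:y0+125,x0:x0+125],None,fx=f,fy=f,interpolation=cv2.INTER_CUBIC)
raw=cv2.resize(im[y0:y0+125,x0:x0+75],None,fx=f,fy=f,interpolation=cv2.INTER_CUBIC)
g=lambda X:tuple(int(round(v)) for v in ((proj('scene',X)-[x0,y0]+.5)*f-.5))
for a,col in((0,(0,0,255)),(.1,(0,255,0)),(.2,(255,0,0))):
    A,B,D=(g(W(P,cov(a,d,48,y))) for d,y in((176,91.7),(176,-91.7),(0,91.7)))
    cv2.line(c,A,B,col,1);cv2.line(c,A,D,col,1)
for dz in(0,20,40):cv2.circle(c,g(p+[0,0,dz]),2,(0,255,255),-1)
cv2.imwrite("pics/s6.png",np.hstack([c,raw]))
```

```text
(no output)
```

View pics/s6.png

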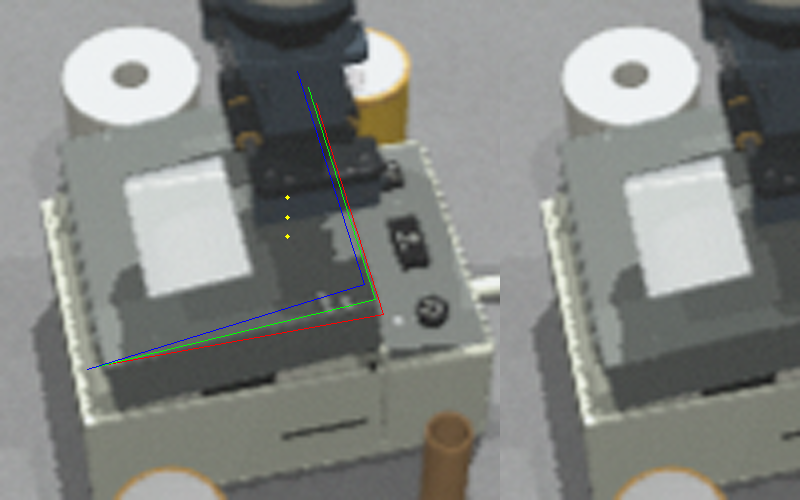

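The cover is now almost shut: its edge lies along the red (0 rad) line. The real fingertip is therefore about 20 mm behind the reported TCP. I'll push on to the stop.

```bash
python3 -m crank '[[[0,0,0.002],0,-1]]'|grep -E "ee_p|cont"; python3 -m crank '[[[0,0,0.001],0,-1]]'|grep -E "ee_p|cont"; python3 -m crank '[[[0,0,0.001],0,-1]]'|grep -E "ee_p|cont"
```

```text
ee_pos: [535.6, 88.5, 137.0]
contact_force: [-2.1, -0.2, 1.5]
ee_pos: [535.5, 88.5, 135.9]
contact_force: [-0.5, -0.5, 1.9]
ee_pos: [535.5, 88.5, 135.0]
contact_force: [-0.8, -0.4, 0.5]
```

```bash
python3 -m crank '[[[0,0,0.001],0,-1]]'|grep -E "ee_p|cont"; python3 -m crank '[[[0,0,0.001],0,-1]]'|grep -E "ee_p|cont"; python3 -m crank '[[[0,0,0.001],0,-1]]'|grep -E "ee_p|cont"
```

```text
ee_pos: [535.5, 88.5, 134.0]
contact_force: [0.2, 0.4, 0.9]
ee_pos: [535.5, 88.5, 133.0]
contact_force: [-0.7, -0.2, 2.2]
ee_pos: [535.5, 88.5, 132.0]
contact_force: [-0.2, -1.1, 1.2]
```

```bash
python3 -m crank '[[[0,0,0.001],0,-1]]'|grep -E "ee_p|cont"; python3 -m crank '[[[0,0,0.001],0,-1]]'|grep -E "ee_p|cont"
```

```text
ee_pos: [535.5, 88.5, 131.0]
contact_force: [-0.5, -0.0, 1.6]
ee_pos: [535.5, 88.5, 129.9]
contact_force: [-0.6, -0.4, 0.3]
```

```bash
python3 -m crank '[[[0,0,0.001],0,-1],[[0,0,0],0,-1]]'|grep -E "ee_p|cont"; python3 -m crank '[[[0,0,0.001],0,-1],[[0,0,0],0,-1]]'|grep -E "ee_p|cont"
```

```text
ee_pos: [535.6, 88.5, 128.9]
contact_force: [0.1, 0.6, 1.0]
ee_pos: [535.5, 88.5, 127.9]
contact_force: [0.4, -0.3, -0.2]
```

```bash
python3 -m crank '[[[0,0,0.001],0,-1],[[0,0,0],0,-1]]'|grep -E "ee_p|cont"; python3 -m crank '[[[0,0,0.001],0,-1],[[0,0,0],0,-1]]'|grep -E "ee_p|cont"
```

```text
ee_pos: [535.5, 88.5, 126.9]
contact_force: [0.3, 0.5, 0.0]
ee_pos: [535.5, 88.6, 125.9]
contact_force: [0.7, 0.5, -1.4]
```

```bash
cat > ed.py <<'E'
from bench import env
from fit import *
import cv2
P=np.array([552.815,91.421,.1944])
im=env.read_camera("scene")["pixels"][:,:,::-1];cv2.imwrite("pics/last.png",im)
g=cv2.cvtColor(im,cv2.COLOR_BGR2GRAY)
r=cv2.cvtColor(cv2.imread("pics/s6.png"),cv2.COLOR_BGR2GRAY)[:,500:]
old=cv2.resize(r,None,fx=.25,fy=.25,interpolation=cv2.INTER_AREA)
for u in(240,250,260,270,277,285,292):
    print(u,[round(np.interp(-u,[-A[0],-B[0]],[A[1],B[1]]),1) for A,B in((proj('scene',W(P,cov(a,176,48,91.7))),proj('scene',W(P,cov(a,0,48,91.7)))) for a in(0,.05,.1))])
    print('  v235-259 new',g[235:260,u-1:u+2].mean(1).astype(int))
    if u<280:print('           old',old[75:100,u-206:u-203].mean(1).astype(int))
E
python3 ed.py
```

```text
240 [np.float64(249.2), np.float64(248.8), np.float64(248.5)]
  v235-259 new [ 95 100 102 101 103 101 100 102 102 101 101 102 102 102 104  90  76  74
  75  74  75  75  74  74  74]
           old [101 102 102 102 103 103 102 101 101 103 103 102 101 101  98  83  76  73
  76  74  74  74  74  74  73]
250 [np.float64(247.4), np.float64(246.7), np.float64(246.1)]
  v235-259 new [ 98 100 101 101 102 101 102 101 101 101 101 100 102  84  75  73  74  75
  74  74  72  73  75  73  81]
           old [ 97  98  99 100 101 102 101 102 101 101 102  99  84  75  74  74  74  74
  75  74  73  73  73  88 112]
260 [np.float64(245.5), np.float64(244.6), np.float64(243.6)]
  v235-259 new [ 91  92  92  91  92  92  95 100 102 100 101  86  75  74  72  74  74  74
  74  71  73  72  72 105 141]
           old [ 92  92  92  93  97 100 101 100 101  93  79  74  74  74  74  73  73  73
  73  73  71  55  45  98 139]
270 [np.float64(243.7), np.float64(242.5), np.float64(241.2)]
  v235-259 new [ 91  92  92  92  97 100 100 100 101  87  75  72  72  74  73  74  73  73
  71  72  68  94 140 131 122]
           old [ 92  93  98 101 101 101 101  86  74  72  74  73  73  73  73  71  73  73
  71  48  38  90 142 134 125]
277 [np.float64(242.5), np.float64(241.0), np.float64(239.5)]
  v235-259 new [ 74  74  75  78  82  84  83  95  87  73  70  72  71  71  72  70  71  70
  71  83 121 138 128 122 123]
           old [ 79  83  84  85  96 100  84  74  73  72  73  72  71  71  72  72  73  99
 122 124 129 137 128 123 122]
285 [np.float64(241.0), np.float64(239.3), np.float64(237.6)]
  v235-259 new [ 74  92  97 105  94  91  96  79  72  71  72  70  72  71  71  71  70  74
  96 129 128 123 123 121 121]
292 [np.float64(239.8), np.float64(237.9), np.float64(235.9)]
  v235-259 new [ 75  74  74  82 101  93  76  71  70  72  72  72  69  72  71  71  86 115
 137 127 122 123 122 122 122]
```

By edge profile the cover is at about 0 rad. I'll press lightly to confirm the stop.

```bash
python3 -m crank '[[[0,0,0.001],0,-1],[[0,0,0],0,-1]]'|grep -E "ee_p|cont"; python3 -m crank '[[[0,0,0.001],0,-1],[[0,0,0],0,-1]]'|grep -E "ee_p|cont"
```

```text
ee_pos: [535.5, 88.5, 124.9]
contact_force: [-0.5, -0.4, -1.1]
ee_pos: [535.6, 88.5, 124.3]
contact_force: [-2.4, 0.3, 7.2]
```

```bash
python3 -m crank '[[[0,0,0.001],0,-1],[[0,0,0],0,-1]]'|grep -E "ee_p|cont";python3 ed.py|grep new -A1|head -12
```

```text
ee_pos: [535.6, 88.5, 124.2]
contact_force: [-7.6, -1.0, 24.3]
  v235-259 new [ 93  99 102 102 101 101 102 101 101 102 102 101 101 102 102  88  74  75
  76  74  73  73  73  74  74]
--
  v235-259 new [100 100 102 101 102 102 101 102 102 101 101 101 101  86  76  75  73  74
  74  74  74  75  75  73  78]
--
  v235-259 new [ 92  91  92  92  92  91  95 100 101 101 101  89  76  73  75  72  73  73
  73  74  74  73  75 105 140]
--
  v235-259 new [ 91  92  90  90  91  99 101 100 100  93  78  72  73  74  73  72  71  72
  72  72  72  98 138 129 123]
--
```

The stop is firm: TCP z of 124.3 corresponds to 160 mm, so the tip is 35.5 mm behind the TCP. Now I'll lift and go above the power key, aiming 7 mm toward the front so the gripper body clears the cover.

```bash
python3 -m crank '[[[0,0,-0.02],0,-1],[[0,0,-0.025],0,-1],[[-0.045,-0.03,0],0,-1],[[-0.044,-0.03,0],0,-1],[[0,0,0],0,-1]]';python3 -m crank '[[[0,0,0.04],0,-1],[[0,0,0.035],0,-1],[[0,0,0],0,-1]]'
```

```text
t: 10.52
ee_pos: [433.4, 131.1, 168.1]
tool_rot: [[0.981, 0.194, -0.002], [0.194, -0.981, 0.0], [-0.001, -0.0, -1.0]]
contact_force: [0.8, -0.2, 0.2]
opening: 0.7
finger_force: 0.0
t: 10.9
ee_pos: [435.8, 129.9, 91.6]
tool_rot: [[0.981, 0.192, -0.004], [0.192, -0.981, -0.001], [-0.004, -0.0, -1.0]]
contact_force: [0.2, -0.2, -0.2]
opening: 0.5
finger_force: 0.0
```

```bash
python3 ed.py|grep new -A1|head -12
```

```text
v235-259 new [160 160 161 160 161 161 161 160 160 161 161 160 160 161 156 109  77  76
  76  76  76  76  75  76  77]
--
  v235-259 new [160 159 159 159 161 159 161 160 160 161 161 160 160 112  79  75  77  75
  74  75  75  76  75  74  79]
--
  v235-259 new [151 149 150 150 151 150 151 151 151 151 152 119  83  74  73  74  73  75
  74  74  73  73  76 106 137]
--
  v235-259 new [150 150 150 151 150 149 151 151 151 132  90  74  74  74  72  72  73  73
  73  72  74  98 133 128 123]
--
```

```bash
python3 -m crank '[[[0,0,0.006],0,-1],[[0,0,0.006],0,-1],[[0,0,0],0,-1]]'|grep -E "ee_p|cont"; python3 -m crank '[[[0,0,0.002],0,-1],[[0,0,0],0,-1]]'|grep -E "ee_p|cont"; python3 -m crank '[[[0,0,0.001],0,-1],[[0,0,0],0,-1]]'|grep -E "ee_p|cont"
```

```text
ee_pos: [436.7, 130.3, 81.1]
contact_force: [0.5, -0.0, -0.9]
ee_pos: [436.6, 130.3, 79.1]
contact_force: [-0.2, 0.4, -0.3]
ee_pos: [436.6, 130.3, 78.0]
contact_force: [0.1, 0.8, 0.4]
```

```bash
python3 -m crank '[[[0,0,0.001],0,-1],[[0,0,0],0,-1]]'|grep -E "ee_p|cont"; python3 -m crank '[[[0,0,0.001],0,-1],[[0,0,0],0,-1]]'|grep -E "ee_p|cont"; python3 -m crank '[[[0,0,0.001],0,-1],[[0,0,0],0,-1]]'|grep -E "ee_p|cont"; python3 -m crank '[[[0,0,0.001],0,-1],[[0,0,0],0,-1]]'|grep -E "ee_p|cont"
```

```text
ee_pos: [436.6, 130.3, 77.0]
contact_force: [-1.5, 0.2, 0.4]
ee_pos: [436.7, 130.3, 76.0]
contact_force: [-0.8, 0.3, 1.7]
ee_pos: [436.7, 130.3, 75.0]
contact_force: [-0.4, 0.2, 1.3]
ee_pos: [436.7, 130.3, 74.0]
contact_force: [0.1, 0.9, 3.1]
```

Contact came at about 76.5, as predicted. I'll press to the end stop.

```bash
python3 -m crank '[[[0,0,0.001],0,-1],[[0,0,0],0,-1]]'|grep -E "ee_p|cont"; python3 -m crank '[[[0,0,0.001],0,-1],[[0,0,0],0,-1]]'|grep -E "ee_p|cont"
```

```text
ee_pos: [436.7, 130.3, 73.0]
contact_force: [0.3, 0.4, 3.1]
ee_pos: [436.7, 130.3, 72.2]
contact_force: [-1.8, 0.1, 10.1]
```

```bash
python3 -m crank '[[[0,0,-0.015],0,-1],[[0,0,-0.015],0,-1],[[0,0.03,0],0,-1],[[0,0.03,0],0,-1],[[0,0,0],0,-1]]'; python3 -m crank '[[[0,0,0.015],0,-1],[[0,0,0.005],0,-1],[[0,0,0],0,-1]]'
```

```text
t: 13.95
ee_pos: [448.4, 70.0, 101.9]
tool_rot: [[0.982, 0.191, -0.0], [0.191, -0.982, -0.0], [-0.0, 0.0, -1.0]]
contact_force: [-0.2, 1.0, -0.1]
opening: -0.0
finger_force: 0.0
t: 14.32
ee_pos: [447.8, 71.8, 81.8]
tool_rot: [[0.981, 0.193, -0.001], [0.193, -0.981, 0.0], [-0.001, -0.0, -1.0]]
contact_force: [0.2, -0.0, 0.4]
opening: 0.4
finger_force: 0.0
```

```bash
python3 -m crank '[[[0,0,0.004],0,-1],[[0,0,0.002],0,-1],[[0,0,0.001],0,-1],[[0,0,0.001],0,-1],[[0,0,0],0,-1]]'|grep -E "ee_p|cont"; python3 -m crank '[[[0,0,0.001],0,-1],[[0,0,0],0,-1]]'|grep -E "ee_p|cont"; python3 -m crank '[[[0,0,0.0005],0,-1],[[0,0,0],0,-1]]'|grep -E "ee_p|cont"
```

```text
ee_pos: [448.2, 71.5, 74.1]
contact_force: [-0.5, 2.0, 3.1]
ee_pos: [448.3, 71.4, 73.0]
contact_force: [-0.2, 2.5, 2.0]
ee_pos: [448.3, 71.4, 72.5]
contact_force: [0.4, 2.6, 3.8]
```

```bash
python3 -m crank '[[[0,0,0.0006],0,-1],[[0,0,0],0,-1]]'|grep -E "ee_p|cont"; python3 -m crank '[[[0,0,-0.02],0,-1],[[0,0,-0.05],0,-1],[[0,0,-0.05],0,-1],[[0,0,0],0,-1],[[0,0,0],0,-1]]'; python3 ed.py|grep new -A1|head -9
```

```text
ee_pos: [448.3, 71.5, 72.2]
contact_force: [-2.9, 3.0, 12.4]
t: 16.32
ee_pos: [447.8, 71.2, 191.5]
tool_rot: [[0.981, 0.193, -0.0], [0.193, -0.981, -0.0], [-0.001, 0.0, -1.0]]
contact_force: [0.3, -0.1, 0.5]
opening: 0.3
finger_force: 0.0
  v235-259 new [161 161 162 162 162 161 162 162 161 161 161 162 161 162 156 111  77  75
  77  77  77  77  78  78  76]
--
  v235-259 new [161 160 160 161 162 162 161 162 162 162 162 162 162 114  80  77  76  76
  76  76  77  78  76  75  80]
--
  v235-259 new [160 162 161 161 161 162 162 163 163 162 162 127  88  75  76  77  76  76
  77  75  76  75  77 107 143]
--
```

Both keys bottomed out, the cover is still shut and the arm is clear. Handing in.

```bash
python3 -c "
from bench import env
print(env.finish_job())"
```

```text
the job is handed in; nothing more can be done
None
```

I shut the cover to its stop, pressed the power key and then the feed key fully down and released each, and handed the job in at about 16 s with the arm clear; hand-in returned no verdict. One push on the cover read about 60 N at the fingers (wrist limit 120 N), and I did not measure the cover's speed or recheck the bystanders.

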